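# Lock the drawer front with the slotted cam

## Task

Take the flat driver from the tool stand, seat its blade in the slotted cam on the drawer side, and turn the cam clockwise until it comes to its stop and the drawer front is drawn tight against the side. Press and turn gently, without bearing hard on the cam. Put the driver back upright in a hole of the stand, blade down, let go, and leave the bradawl and the other things on the bench where they are.

Things in the scene. Friction and masses are not known exactly. Their poses are not given: they have to be found in the camera images.
- side_board: pale drawer side lying flat, held down on the bench; it cannot move. 130 mm along its x, 22 mm thick; in its y it runs from -200 mm to +45 mm. Origin on the bench top (underside of the board) straight below the cam's axis, z up. A steel hold-down bar lies across it at y = -175 mm, its nuts up to 46 mm above the bench
- cam_face (a point): centre of the top face of the cam: a bright steel disc 25 mm across in a grey collar in the board, face 23.5 mm above the bench, 1.5 mm proud of the board. This point does not turn with the cam. The cam turns clockwise (seen from above) against a drag of about 0.08 N m, stays where left, does not rise or sink, and ends at a rigid stop, where more than 0.2 N m is forcing it. Several strokes are fine
- slot_floor (a point): centre of the floor of the cam's slot, 7 mm below the face. The dark slot is 17.8 mm long, 4 mm wide (edges eased by 0.8 mm), closed at both ends. Its direction is NOT reported: at the start it is the board's x axis turned clockwise from above by 0 to 1.0 rad; look or feel for it. At the stop it is turned 1.9 rad clockwise from the board's x, so 0.9 to 1.9 rad are to be turned
- front (a joint): gap in m between the drawer front and the end of the drawer side: 0 is drawn tight, about 0.003 to 0.006 at the start. The front is a dark teal panel standing at the +y end of the board, 170 mm wide, 18 mm thick, 70 mm high, with a brass knob on its far face; turning the cam clockwise draws it in, pushing on it does not help
- driver: flat screwdriver, 90 g, 110 mm long, standing blade down in one of the two holes of the stand. Origin at the middle of the blade's end, z up along the shaft to the handle. Blade 13 mm wide along its x, 2.4 mm thick along its y with a rounded end, 14 mm high; then a round shaft of 8 mm; from z = 50 mm to z = 110 mm an orange handle of square section 24 x 24 mm, flats facing its x and y
- bradawl: bradawl in the other hole of the stand, not needed: round dark wooden handle 25 mm across with a brass collar, 100 mm long overall; origin at its point, z up
- stand: plywood tool stand fixed to the bench, 60 x 170 x 58 mm high, origin in the centre of its underside, two square holes 90 mm apart along its y
- hole_a (a point): centre of the mouth of the stand's hole at y = +45 mm, on its top, 58 mm above the bench. Hole 18 x 18 mm, 54 mm deep; a tool stands with the lower end of its handle resting on the stand's top, so the driver's blade end is then 50 mm below this point
- hole_b (a point): the same for the other hole, at y = -45 mm
- jar_teal: teal paint jar, 62 mm across, 85 mm high, origin under its base
- jar_cream: cream paint jar, 62 mm across, 85 mm high, origin under its base
- tin_lid: dark steel tin lid, 80 mm across, 8 mm thick, lying flat, origin under its middle
- sanding_block: cork sanding block 100 x 60 x 30 mm, origin under its middle
Things that resemble listed ones, but are neither listed nor needed, are in the scene too. There is more than one size of the driver; the job needs the smallest.

How it is judged (in metres and radians):
On the way, in this order (a step that is already met when the one before it is completed fails the run):
1. the driver's blade is seated in the cam's slot (blade end at least 4 mm below the cam's face, within 4 mm of its axis) (z of driver in the frame of cam_face below -0.004 m and horizontal distance between driver and cam_face below 0.004 m), for 0.2 s.
2. the cam is at its stop and the front drawn tight (gap under 0.4 mm), with the blade still in the slot (value of joint front below 0.0004 m and z of driver in the frame of cam_face below -0.003 m and horizontal distance between driver and cam_face below 0.004 m), for 0.1 s.
At the end, for the whole second after the job is handed in: The drawer front is drawn tight (gap under 0.5 mm), and the driver stands released and still, blade down and upright (within 0.1 rad), in a hole of the stand with its handle resting on the top (blade end at most 12 mm above the bench, within 9 mm of the hole's axis) (value of joint front below 0.0005 m and (horizontal distance between driver and hole_a below 0.009 m or horizontal distance between driver and hole_b below 0.009 m) and z of driver in the frame of stand below 0.012 m and angle between driver's own z axis and vertical below 0.1 rad and linear speed of driver below 0.02 m/s); the robot touches nothing.
It fails at once if the driver bears on the cam or the board, pressing and turning together, with more than 75 N (some 20 to 30 N is enough to turn it) (contact force between driver and side_board above 75 N).
It fails at once if the gripper or arm pushes on the drawer side, its cam or its front with more than 5 N (contact force between any of the fingers, the arm and side_board above 5 N).
It fails at once if the bradawl is moved by more than 20 mm (distance of bradawl from where it was at the start of the episode above 0.02 m).
It fails at once if a jar, the tin lid or the sanding block is moved by more than 20 mm (distance of any of jar_teal, jar_cream, tin_lid, sanding_block from where it was at the start of the episode above 0.02 m).
It also fails if it takes over 72 s, if anything falls off the work surface, if the arm or the gripper's body presses on something with over 40 N, if the wrist force passes 120 N, or if a joint passes its speed limit or range.

## Robot

A 7-joint arm with a two-finger parallel gripper is mounted at the origin on the work surface. World frame = base frame: x ahead of the robot, y to its left, z up, the work surface at z = 0. Lengths are in m, angles in degrees, forces in N, time in s.
With the tool pointing down it reaches from about 0.425 to 0.875 m from the base axis. Payload 4.7 kg.
Tool frame: the origin (TCP) lies midway between the tips of the shut fingers; the grasp point (between the pads) lies 19 mm behind it (env.grip_depth is the distance from the TCP to the grasp point, in m); z points along the fingers, y is the line along which they close (so a half turn about z gives the same grasp; the last joint's range is limited). The gripper opens to 87 mm and grips with 3 to 60 N. Pads are 19 mm wide; open, the fingers measure 117 mm over their backs; the gripper's body (75 mm by 190 mm) begins 51 mm behind the grasp point.
Start: joints at [-74.651, 18.392, -4.016, 83.108, 1.295, 78.541, -3.26], TCP at [0.163, 0.629, 0.223] pointing down, gripper open.
Joint ranges: [-163.93, 163.93], [-17.29, 119.83], [-79.2, 71.16], [3.27, 140.29], [-89.18, 269.18], [5.43, 117.66], [-154.24, 154.24]. Speed limits (degrees/s): [147.25, 147.25, 180, 180, 180, 180, 180].

## Interface

Orientations are given as [roll, pitch, yaw] about the fixed x, y, z axes, in that order (R = Rz(yaw) Ry(pitch) Rx(roll)).
In Python, from cell import get_obs, optics, env, nets gives the robot as it stands.
- The arm moves only by the shell command python3 -m creep 'ROWS' [FORCE]. ROWS is JSON, a list of rows, each an object of numbers: "wx", "wy", "wz": the turn, a rotation vector about the tool's x, y, z in degrees; "tx", "ty", "tz": the shift along the tool's x, y, z in mm; "gripper": the opening, from -1 (shut) to 1 (fully open). A call has 1 to 5 rows; each row is the pose to reach, as a shift and turn from the pose commanded when the call began, along the tool's axes at that moment; what a row does not reach only later rows make up. A row lasts 1/12 s, in which the tool goes at most 41.7 mm and 7.16 degrees, less where a joint would pass 70% of its speed; a pose out of reach is approached as far as the arm can. A call with a gripper value outside its range is refused whole. The fingers move at their own pace and stop on an object; FORCE is the grip in N (left out, the last holds). Time passes only in rows, so rows that repeat a pose let the fingers close. It gives the time, the measured TCP pose, the force, the opening and the grip force at its end, in the units of the state.
- get_obs(): the state, without advancing time (a new reading comes with each control period).
- optics.read_camera(name): name is "scene" or "top" or "wrist"; returns (picture, depth): 400x640x3 uint8, red, green, blue; 400x640 float32, m along the optical axis (not along the pixel's ray), 0 where there is no reading.
- optics.camera_info(name): a dict with "fovy" (degrees; the focal length in pixels is half the picture's height over the tangent of half this angle, whatever the lens; pixels are square), "cx", "cy" (the principal point, pixels), "k1" (the pictures are not rectified: a ray, as slopes to the right and down, at radius r is drawn at 1 + k1 r^2 times it, then the intrinsics apply), "R" (3x3) and "t" (3): a world point X has camera coordinates R X + t; the wrist camera has in their place "tool_from_camera" (4x4, takes a point from camera to tool coordinates, whose origin is the TCP and whose axes are the flange's). Camera axes: x right, y down, z forward; pixel columns grow to the right and rows downward; lengths in m; the calibration is good to about 2 mm. A picture is of the moment at which its call begins: read the wrist's pose just before it. camera_info takes no time and is no camera call.
- env.sign_off(): hands the job in; it is judged then, once.
Trained networks look in the newest picture that a camera, given by its name, has taken for a name from the list of things; names that differ only in an ending like _2 or _b are one class to them, and where a whole thing is asked for, a point or a joint stands for the part that bears it (a point fixed in the world has none). Each returns a list of dicts, best first, with "confidence" (0 to 1); they miss things now and then, are a little off and sometimes report something else, mostly with a low value. They report only what shows in the picture. A call takes as long as a camera call. They do not tell look-alikes from the thing itself.
- nets.look_for(query, camera): "point" ([x, y, z] in m, in world coordinates, good to about 4 mm: the middle of the surface that is visible of it).
- nets.place_of(query, camera): "point" ([x, y, z] in m, in world coordinates, good to about 4 mm: a listed point, or the origin of a listed thing).
The state is a dict: "time_s": time; "qpos": joint angles; "joint_velocities": joint speeds; "effort": joint torques, N m; "tool_pos": TCP position; "tool_rot": TCP orientation; "force": force on the tool from outside, world axes, zero at the start; "wrist_torque": the same for the moment, N m; "grip_width": finger opening in m; "grasp_force": force on a finger pad.
Only numpy, scipy, OpenCV 4.12 (cv2) and the standard library are available. Lean on these libraries where they do the work, as an engineer would, in place of code of your own. Each camera call takes 0.05 s, during which the arm holds its last target. There are 200 camera calls.

## Working session

There is one attempt and no reset: what is moved stays moved. The work goes in short steps, Python scripts to look and compute and a shell command to move; the robot and the scene stay as the last step left them, time stands still between calls to the robot, and variables do not carry over. Pictures are saved under pics/ and viewed, at most 10 in all, crops included, and the job is handed in when it is done.

```bash
ls; mkdir -p pics; python3 - <<'E'
from cell import get_obs, optics, env, nets
import cv2
for c in ["scene","top"]:
    p,d=optics.read_camera(c); cv2.imwrite(f"pics/{c}0.png",p[...,::-1])
    for q in ["driver","bradawl","cam_face","hole_a","hole_b","stand","side_board"]:
        print(c,q,[(round(r["confidence"],2),[round(x,3) for x in r["point"]]) for r in nets.place_of(q,c)])
o=get_obs();print({k:(v.tolist() if hasattr(v,'tolist') else v) for k,v in o.items()})
E
```

```text
pics
scene driver [(0.81, [0.434, 0.129, 0.0]), (0.74, [0.582, 0.282, -0.004]), (0.5, [0.49, 0.227, 0.009])]
scene bradawl [(0.58, [0.482, 0.314, 0.008]), (0.34, [0.305, -0.443, 0.001])]
scene cam_face [(0.73, [0.764, 0.092, 0.0]), (0.66, [0.536, -0.122, 0.022])]
scene hole_a [(0.67, [0.491, 0.229, 0.061]), (0.59, [0.478, 0.317, 0.056])]
scene hole_b [(0.67, [0.491, 0.229, 0.061]), (0.59, [0.478, 0.317, 0.056])]
scene stand [(0.95, [0.485, 0.276, -0.004])]
scene side_board [(0.8, [0.537, -0.12, -0.002]), (0.24, [0.49, 0.231, 0.008])]
top driver [(0.76, [0.491, 0.23, 0.006]), (0.68, [0.581, 0.279, 0.002]), (0.56, [0.433, 0.128, -0.001]), (0.36, [0.491, 0.232, 0.054])]
top bradawl [(0.45, [0.48, 0.322, 0.009])]
top cam_face [(0.76, [0.541, -0.117, 0.018])]
top hole_a [(0.68, [0.489, 0.231, 0.056]), (0.66, [0.477, 0.32, 0.057])]
top hole_b [(0.68, [0.489, 0.231, 0.056]), (0.66, [0.477, 0.32, 0.057])]
top stand [(0.86, [0.49, 0.275, 0.004])]
top side_board [(0.92, [0.537, -0.12, -0.0])]
{'time_s': 0.8, 'qpos': [-74.65049381000641, 18.392090780913506, -4.0161869354136215, 83.10576986739868, 1.2938353453922964, 78.54182685841018, -3.257967216416734], 'joint_velocities': [0.057669546466584565, 0.10120756440654655, -0.04883432474314366, 0.00918693182952314, 0.029394220467544432, 0.11145289847276238, -0.03500097057079841], 'effort': [0.00022565653580386424, -49.10286784172058, -0.40285684168338776, -31.275991201400757, -0.06348042748868465, 0.033514281967654824, 2.996356442963588e-05], 'tool_pos': [0.16323181788778174, 0.6292001771023781, 0.22260026552202003], 'tool_rot': [179.99462071206136, 0.0015202976602555049, 165.46113443050757], 'force': [-0.004024425862104875, 0.6286549153370693, -1.3530414451217845], 'wrist_torque': [-0.0010312603475923898, -0.0018452439288048203, 0.017655508125130937], 'grasp_force': 0.0, 'grip_width': 0.08763037148647551}
```

View pics/top0.png

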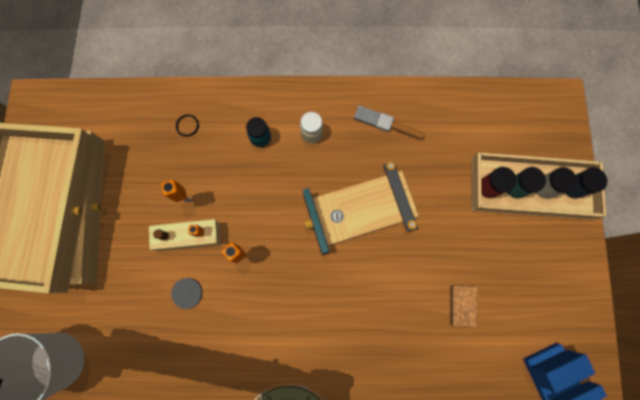

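View pics/scene0.png

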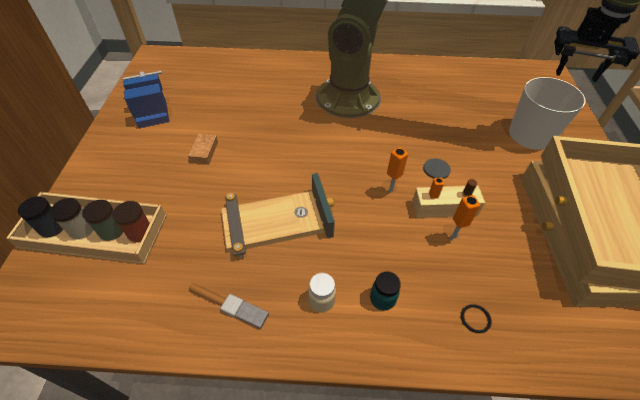

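Three orange drivers are visible in the top picture: in the stand at (196,231), and free-standing at (170,188) and (232,252). The bradawl is at (160,235) and the cam at (337,216). The stand driver is clearly the smallest and fits the description ("standing in a hole"). I'll move over it and confirm with the wrist camera.

```bash
cat > h.py <<'E'
import numpy as np, cv2
from scipy.spatial.transform import Rotation as Ro
from cell import get_obs, optics, env, nets
def pose():
    o=get_obs(); return np.array(o["tool_pos"]), Ro.from_euler("xyz",o["tool_rot"],degrees=True).as_matrix()
def delta(p,yaw=None):
    t,R=pose(); s=R.T@(np.array(p)-t)*1000
    w=None
    if yaw is not None:
        w=Ro.from_matrix(R.T@Ro.from_euler("xyz",[180,0,yaw],degrees=True).as_matrix()).as_rotvec(degrees=True)
    print("txyz",s.round(1),"w",None if w is None else w.round(1))
def cam(name):
    i=optics.camera_info(name); f=200/np.tan(np.radians(i["fovy"])/2)
    if name=="wrist":
        t,R=pose(); T=np.array(i["tool_from_camera"]); Rc=(R@T[:3,:3]).T; tc=-Rc@(R@T[:3,3]+t)
    else: Rc,tc=np.array(i["R"]),np.array(i["t"])
    return i,f,Rc,tc
def pix2plane(c,uv,z):
    """c=cam(); pixel -> world point on plane z"""
    i,f,R,t=c; K=np.array([[f,0,i["cx"]],[0,f,i["cy"]],[0,0,1.]])
    n=cv2.undistortPoints(np.array(uv,float).reshape(-1,1,2),K,np.array([i["k1"],0,0,0.])).reshape(-1,2)
    r=np.c_[n,np.ones(len(n))]@R; o=-R.T@t
    return o+r*((z-o[2])/r[:,2])[:,None]
def proj(c,P):
    i,f,R,t=c; K=np.array([[f,0,i["cx"]],[0,f,i["cy"]],[0,0,1.]])
    return cv2.projectPoints(np.array(P,float).reshape(-1,3),cv2.Rodrigues(R)[0],t,K,np.array([i["k1"],0,0,0.]))[0].reshape(-1,2)
E
python3 -m creep '[{"tz":-40},{"tx":-30,"ty":-25,"tz":-60},{"tx":-62,"ty":-47,"tz":-60},{"tx":-94,"ty":-70,"tz":-60},{"tx":-127,"ty":-93,"tz":-60}]'
python3 -m creep '[{"tx":-32,"ty":-24},{"tx":-64,"ty":-47},{"tx":-96,"ty":-70},{"tx":-128,"ty":-93},{"tx":-160,"ty":-117}]'
python3 -c "
from h import *
print(optics.camera_info('wrist')); print(pose()); delta([.49,.23,.28],172.6)"
```

```text
{'fovy': 70.06480098348057, 'cx': 318.6275969416659, 'cy': 199.6686049317892, 'k1': 0.00032139722295173234, 'tool_from_camera': array([[ 4.40420274e-04, -9.56639002e-01, -2.91275858e-01,
         8.05037821e-02],
       [ 9.99999448e-01,  1.43491350e-04,  1.04076806e-03,
         1.65689697e-03],
       [-9.53843750e-04, -2.91276156e-01,  9.56638537e-01,
        -1.61802236e-01],
       [ 0.00000000e+00,  0.00000000e+00,  0.00000000e+00,
         1.00000000e+00]])}
(array([0.16323182, 0.62920018, 0.22260027]), array([[-9.67977577e-01,  2.51036669e-01,  4.92534110e-05],
       [ 2.51036672e-01,  9.67977573e-01,  8.42187623e-05],
       [-2.65341998e-05,  9.38862858e-05, -9.99999995e-01]]))
txyz [-416.5 -304.4  -57.4] w [ 0.   0.  -7.1]validation failed for argument at $[0]...
validation failed for argument at $[0]...
```

```bash
python3 -m creep --help 2>&1 | head -20; python3 -m creep '[{"wx":0,"wy":0,"wz":0,"tx":0,"ty":0,"tz":-40,"gripper":1}]'
```

```text
invalid input: not JSON, or not a number
time_s: 0.88
tool_pos: [0.1624, 0.6247, 0.2539]
tool_rot: [-179.1, 0.0, 165.5]
force: [-0.6, -0.6, -1.5]
grip_width: 0.0871
grasp_force: 0.0
```

```bash
python3 -m creep '[{"wx":0,"wy":0,"wz":0,"tx":-32,"ty":-24,"tz":-10,"gripper":0.2},{"wx":0,"wy":0,"wz":0,"tx":-64,"ty":-47,"tz":-20,"gripper":0.2},{"wx":0,"wy":0,"wz":0,"tx":-96,"ty":-70,"tz":-20,"gripper":0.2},{"wx":0,"wy":0,"wz":0,"tx":-128,"ty":-93,"tz":-20,"gripper":0.2},{"wx":0,"wy":0,"wz":0,"tx":-160,"ty":-117,"tz":-20,"gripper":0.2}]'
python3 -m creep '[{"wx":0,"wy":0,"wz":0,"tx":-32,"ty":-24,"tz":0,"gripper":0.2},{"wx":0,"wy":0,"wz":0,"tx":-64,"ty":-47,"tz":0,"gripper":0.2},{"wx":0,"wy":0,"wz":0,"tx":-96,"ty":-70,"tz":0,"gripper":0.2},{"wx":0,"wy":0,"wz":0,"tx":-128,"ty":-93,"tz":0,"gripper":0.2},{"wx":0,"wy":0,"wz":0,"tx":-160,"ty":-117,"tz":0,"gripper":0.2}]'
python3 -m creep '[{"wx":0,"wy":0,"wz":0,"tx":-32,"ty":-24,"tz":0,"gripper":0.2},{"wx":0,"wy":0,"wz":0,"tx":-64,"ty":-47,"tz":0,"gripper":0.2},{"wx":0,"wy":0,"wz":0,"tx":-97,"ty":-70,"tz":0,"gripper":0.2},{"wx":0,"wy":0,"wz":0,"tx":-97,"ty":-70,"tz":0,"gripper":0.2},{"wx":0,"wy":0,"wz":0,"tx":-97,"ty":-70,"tz":0,"gripper":0.2}]'
python3 - <<'E'
from h import *
c=cam("wrist"); p,d=optics.read_camera("wrist"); np.savez("w1.npz",p=p,d=d); cv2.imwrite("pics/w1.png",p[...,::-1])
print(pose()[0])
for q in ["driver","bradawl","hole_a"]:
    for r in nets.place_of(q,"wrist"): print(q,round(r["confidence"],2),np.round(r["point"],3),proj(c,r["point"]).round())
E
```

```text
time_s: 1.3
tool_pos: [0.2897, 0.4744, 0.2831]
tool_rot: [179.9, 0.0, 165.5]
force: [1.1, 0.7, 0.7]
grip_width: 0.0614
grasp_force: 0.0
time_s: 1.72
tool_pos: [0.4151, 0.3208, 0.2829]
tool_rot: [179.9, 0.0, 165.5]
force: [1.0, 0.6, -0.5]
grip_width: 0.0522
grasp_force: 0.0
time_s: 2.13
tool_pos: [0.4921, 0.2274, 0.2828]
tool_rot: [180.0, 0.0, 165.1]
force: [-0.5, 1.2, -0.5]
grip_width: 0.0523
grasp_force: 0.0
[0.49074815 0.2298465  0.28262957]
driver 0.96 [0.488 0.232 0.006] [[320. 163.]]
driver 0.91 [0.437 0.122 0.002] [[242. 149.]]
driver 0.66 [ 0.582  0.28  -0.002] [[362. 210.]]
bradawl 0.71 [0.478 0.32  0.009] [[374. 143.]]
hole_a 0.9 [0.477 0.317 0.056] [[379. 146.]]
hole_a 0.66 [0.49  0.234 0.059] [[321. 171.]]
```

View pics/w1.png

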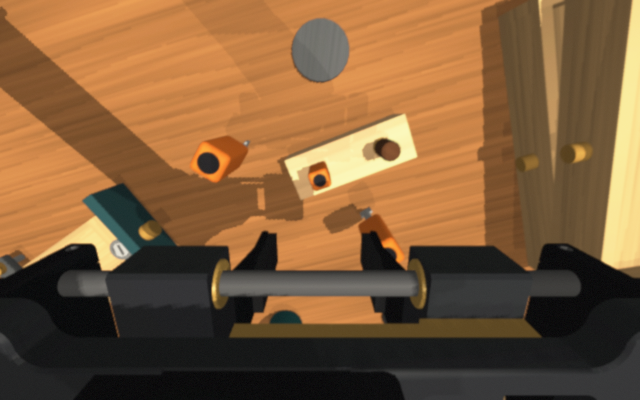

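The stand driver is at (319,178), with the two bigger free-standing ones at (210,160) and (382,240) and the bradawl at (387,149). Next is an enlarged crop, plus a measurement of the handle's position and yaw from its top face.

```bash
python3 - <<'E'
from h import *
z=np.load("w1.npz"); p,d=z["p"],z["d"]; c=cam("wrist"); i,f,R,t=c
crop=p[100:240,180:430]; cv2.imwrite("pics/w1c.png",cv2.resize(crop,None,fx=3.2,fy=3.2,interpolation=cv2.INTER_CUBIC)[...,::-1])
# world points
v,u=np.mgrid[:400,:640]; P=np.stack([(u-i["cx"])/f*d,(v-i["cy"])/f*d,d],-1)
W=(P-t)@R
print("heights driver top",W[174:184,314:324,2].max(),"others",W[150:175,195:222,2].max(),W[215:232,365:385,2].max(),"brad",W[140:158,378:398,2].max())
m=(W[...,2]>.100)&(W[...,2]<.13)&(np.hypot(W[...,0]-.489,W[...,1]-.231)<.03)
pts=W[m][:,:2].astype(np.float32); print(m.sum(),np.median(W[m][:,2]),cv2.minAreaRect(pts*1000),pts.mean(0))
m=(W[...,2]>.053)&(W[...,2]<.063)&(np.hypot(W[...,0]-.485,W[...,1]-.275)<.12)
print("stand",cv2.minAreaRect(W[m][:,:2].astype(np.float32)*1000))
E
```

```text
heights driver top 0.4443708452017503 others 0.4443708452017503 0.28325318441414055 brad 0.10908978165296036
426 0.11696842740855878 ((485.3046569824219, 235.28329467773438), (23.81514549255371, 23.87940788269043), 5.32562780380249) [0.483723   0.23562141]
stand ((480.2436828613281, 279.9665832519531), (60.412269592285156, 170.0983428955078), 6.584202289581299)
```

View pics/w1c.png

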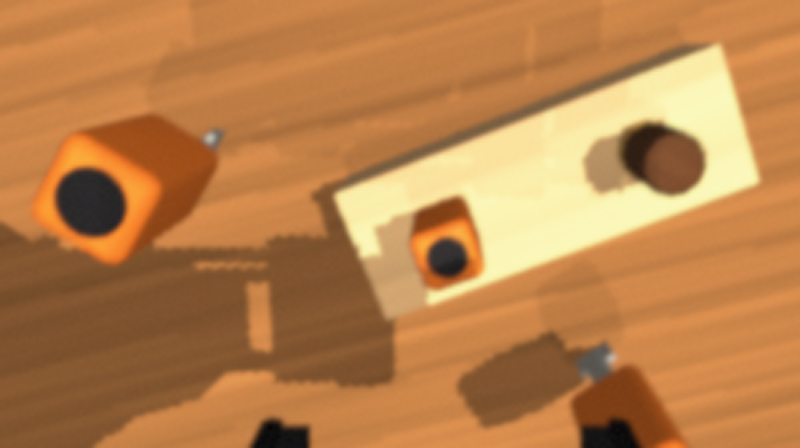

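```bash
python3 - <<'E'
from h import *
for n in ["top","wrist"]:
    c=cam(n); i,f,R,t=c
    p,d=optics.read_camera(n)
    v,u=np.mgrid[:400,:640]; P=np.stack([(u-i["cx"])/f*d,(v-i["cy"])/f*d,d],-1); W=(P-t)@R
    W[d<=0]=9
    def near(x,y,r,lo,hi): 
        m=(np.hypot(W[...,0]-x,W[...,1]-y)<r)&(W[...,2]>lo)&(W[...,2]<hi)
        return W[m]
    s=near(.485,.277,.12,.053,.063); print(n,"stand",cv2.minAreaRect(s[:,:2].astype(np.float32)*1000))
    for x,y in [(.487,.232),(.434,.126),(.582,.28)]:
        s=near(x,y,.04,.08,.25); h=np.percentile(s[:,2],95) if len(s) else 0
        if len(s): s=s[s[:,2]>h-.008]; print(n,x,y,len(s),h,cv2.minAreaRect(s[:,:2].astype(np.float32)*1000))
    s=near(.538,-.12,.15,.018,.026); print(n,"board",len(s), cv2.minAreaRect(s[:,:2].astype(np.float32)*1000) if len(s) else 0)
print(np.round(get_obs()["qpos"],1))
E
```

```text
top stand ((484.17462158203125, 271.4395751953125), (60.307044982910156, 168.77317810058594), 6.33572244644165)
top 0.487 0.232 31 0.1195939004910618 ((489.8139343261719, 219.64889526367188), (9.199922561645508, 22.467144012451172), 86.76119995117188)
top 0.434 0.126 218 0.1609131288615591 ((433.9732971191406, 126.0772933959961), (34.419857025146484, 33.95731735229492), 40.61540603637695)
top 0.582 0.28 173 0.16058083731050612 ((580.6919555664062, 277.65948486328125), (33.5900993347168, 31.489776611328125), 19.23625373840332)
top board 3361 ((542.4401245117188, -160.58909606933594), (150.23895263671875, 217.965576171875), 18.123828887939453)
wrist stand ((483.54254150390625, 275.41094970703125), (60.45356750488281, 170.49264526367188), 6.127481937408447)
wrist 0.487 0.232 393 0.11874663402712729 ((487.97735595703125, 230.5679931640625), (23.44502830505371, 23.935762405395508), 5.540918350219727)
wrist 0.434 0.126 1083 0.15897650564585478 ((432.681884765625, 129.35630798339844), (34.74018859863281, 33.6575813293457), 42.14250183105469)
wrist 0.582 0.28 126 0.1570218773656105 ((575.1503295898438, 296.4317932128906), (30.521642684936523, 6.385458946228027), 28.290611267089844)
wrist board 1927 ((538.9193115234375, -148.511474609375), (133.20138549804688, 209.19839477539062), 23.30030632019043)
[-45.    3.6  17.8  93.9  -1.1  82.7  48.5]
```

```bash
cat > m.py <<'E'
from h import *
def cloud(n):
    c=cam(n); i,f,R,t=c; p,d=optics.read_camera(n)
    v,u=np.mgrid[:400,:640]; P=np.stack([(u-i["cx"])/f*d,(v-i["cy"])/f*d,d],-1); W=(P-t)@R; W[d<=0]=9
    return c,p,W
E
python3 -c "
from h import *
delta([.489,.231,.17],186.1)"
python3 -m creep '[{"wx":0,"wy":0,"wz":-6,"tx":0,"ty":0,"tz":25,"gripper":0.2},{"wx":0,"wy":0,"wz":-12,"tx":0,"ty":0,"tz":50,"gripper":0.2},{"wx":0,"wy":0,"wz":-18,"tx":0,"ty":1,"tz":80,"gripper":0.2},{"wx":0,"wy":0,"wz":-20.6,"tx":1.5,"ty":1.5,"tz":110,"gripper":0.2},{"wx":0,"wy":0,"wz":-20.6,"tx":1.5,"ty":1.5,"tz":113,"gripper":0.2}]'
python3 -m creep '[{"wx":0,"wy":0,"wz":0,"tx":0,"ty":0,"tz":0,"gripper":0.2},{"wx":0,"wy":0,"wz":0,"tx":0,"ty":0,"tz":0,"gripper":0.2},{"wx":0,"wy":0,"wz":0,"tx":0,"ty":0,"tz":0,"gripper":0.2}]'
python3 - <<'E'
from m import *
c,p,W=cloud("wrist"); np.save("w2.npy",p)
m=(np.hypot(W[...,0]-.488,W[...,1]-.231)<.035)&(W[...,2]>.11)&(W[...,2]<.125)
r=cv2.minAreaRect(W[m][:,:2].astype(np.float32)*1000); print(m.sum(),r,W[m].mean(0))
print(get_obs()["tool_rot"],get_obs()["tool_pos"]); delta([r[0][0]/1000,r[0][1]/1000,.086],186.1); cv2.imwrite("pics/w2.png",p[...,::-1])
E
```

```text
txyz [  0.4  -0.9 112.5] w [  0.   -0.  -20.5]
time_s: 2.85
tool_pos: [0.4854, 0.2315, 0.1642]
tool_rot: [-179.8, -0.5, -173.8]
force: [-0.6, -0.7, -1.3]
grip_width: 0.0521
grasp_force: 0.0
time_s: 3.1
tool_pos: [0.4908, 0.2329, 0.1719]
tool_rot: [179.9, 0.2, -174.0]
force: [0.7, 0.2, 0.8]
grip_width: 0.0523
grasp_force: 0.0
825 ((488.07073974609375, 230.39013671875), (23.830081939697266, 23.857328414916992), 6.050393581390381) [0.48671113 0.23027396 0.11693671]
[ 179.89869456    0.20300263 -173.96642477] [0.4907644  0.23288316 0.17192012]
txyz [ 3.2 -2.3 85.9] w [ 0.1  0.2 -0.1]
```

```bash
python3 -m creep '[{"wx":0,"wy":0,"wz":0,"tx":2.2,"ty":-2.3,"tz":10,"gripper":0.2},{"wx":0,"wy":0,"wz":0,"tx":2.2,"ty":-2.3,"tz":35,"gripper":0.2},{"wx":0,"wy":0,"wz":0,"tx":2.2,"ty":-2.3,"tz":60,"gripper":0.2},{"wx":0,"wy":0,"wz":0,"tx":2.2,"ty":-2.3,"tz":80,"gripper":0.2},{"wx":0,"wy":0,"wz":0,"tx":2.2,"ty":-2.3,"tz":84,"gripper":0.2}]'
python3 -m creep '[{"wx":0,"wy":0,"wz":0,"tx":0,"ty":0,"tz":0,"gripper":0.2},{"wx":0,"wy":0,"wz":0,"tx":0,"ty":0,"tz":0,"gripper":0.2}]'
python3 -c "
from h import *
delta([.489,.2304,.086],186.1)"
python3 -m creep '[{"wx":0,"wy":0,"wz":0,"tx":0,"ty":0,"tz":0,"gripper":-0.6},{"wx":0,"wy":0,"wz":0,"tx":0,"ty":0,"tz":0,"gripper":-0.6},{"wx":0,"wy":0,"wz":0,"tx":0,"ty":0,"tz":0,"gripper":-0.6},{"wx":0,"wy":0,"wz":0,"tx":0,"ty":0,"tz":0,"gripper":-0.6},{"wx":0,"wy":0,"wz":0,"tx":0,"ty":0,"tz":0,"gripper":-0.6}]' 40
```

```text
time_s: 3.57
tool_pos: [0.4853, 0.2282, 0.0823]
tool_rot: [-179.9, -0.3, -174.0]
force: [-0.5, -0.6, 0.3]
grip_width: 0.0524
grasp_force: 0.0
time_s: 3.73
tool_pos: [0.4882, 0.2297, 0.0865]
tool_rot: [180.0, 0.1, -174.0]
force: [0.6, -0.8, -0.1]
grip_width: 0.0524
grasp_force: 0.0
txyz [-0.9  0.6  0.5] w [ 0.   0.1 -0.1]
time_s: 4.15
tool_pos: [0.4878, 0.2297, 0.086]
tool_rot: [180.0, 0.0, -173.9]
force: [0.2, 0.7, -0.1]
grip_width: 0.0269
grasp_force: 0.0
```

```bash
python3 -m creep '[{"wx":0,"wy":0,"wz":0,"tx":0,"ty":0,"tz":0,"gripper":-1},{"wx":0,"wy":0,"wz":0,"tx":0,"ty":0,"tz":0,"gripper":-1},{"wx":0,"wy":0,"wz":0,"tx":0,"ty":0,"tz":0,"gripper":-1}]' 50
python3 -m creep '[{"wx":0,"wy":0,"wz":0,"tx":0,"ty":0,"tz":-10,"gripper":-1},{"wx":0,"wy":0,"wz":0,"tx":0,"ty":0,"tz":-45,"gripper":-1},{"wx":0,"wy":0,"wz":0,"tx":0,"ty":0,"tz":-80,"gripper":-1},{"wx":0,"wy":0,"wz":0,"tx":0,"ty":0,"tz":-110,"gripper":-1},{"wx":0,"wy":0,"wz":0,"tx":0,"ty":0,"tz":-115,"gripper":-1}]'
python3 -c "
from h import *
delta([.53,.03,.2],175)"
```

```text
time_s: 4.4
tool_pos: [0.4878, 0.2296, 0.0859]
tool_rot: [180.0, 0.0, -173.9]
force: [0.8, -0.2, 2.9]
grip_width: 0.0237
grasp_force: 49.9
time_s: 4.82
tool_pos: [0.4903, 0.2308, 0.207]
tool_rot: [179.8, 0.5, -174.0]
force: [-0.8, -0.6, -0.3]
grip_width: 0.0235
grasp_force: 49.9
txyz [ -18.3 -203.9    6.3] w [ 0.3  0.5 11. ]
```

```bash
python3 -m creep '[{"wx":0,"wy":0,"wz":0,"tx":-4,"ty":-38,"tz":0,"gripper":-1},{"wx":0,"wy":0,"wz":0,"tx":-8,"ty":-77,"tz":0,"gripper":-1},{"wx":0,"wy":0,"wz":0,"tx":-12,"ty":-116,"tz":0,"gripper":-1},{"wx":0,"wy":0,"wz":0,"tx":-15,"ty":-155,"tz":0,"gripper":-1},{"wx":0,"wy":0,"wz":0,"tx":-18,"ty":-194,"tz":0,"gripper":-1}]'
python3 -m creep '[{"wx":0,"wy":0,"wz":0,"tx":-4,"ty":-35,"tz":6,"gripper":-1},{"wx":0,"wy":0,"wz":0,"tx":-5,"ty":-61,"tz":12,"gripper":-1},{"wx":0,"wy":0,"wz":0,"tx":-5,"ty":-61,"tz":12,"gripper":-1},{"wx":0,"wy":0,"wz":0,"tx":-5,"ty":-61,"tz":12,"gripper":-1},{"wx":0,"wy":0,"wz":0,"tx":-5,"ty":-61,"tz":12,"gripper":-1}]'
python3 - <<'E'
from m import *
c,p,W=cloud("wrist")
print(get_obs()["tool_pos"],get_obs()["tool_rot"])
res=nets.place_of("cam_face","wrist")
for r in res: print(r["confidence"],np.round(r["point"],4),proj(c,r["point"]))
pt=np.array(res[0]["point"]); u,v=proj(c,pt)[0].astype(int)
a=cv2.resize(p[max(v-30,0):v+30,max(u-30,0):u+30],(400,400),interpolation=cv2.INTER_CUBIC)
cs=cam("scene"); s,_=optics.read_camera("scene"); t,R=pose()
tip=t+np.array([0,0,-.078]); us,vs=proj(cs,tip)[0].astype(int); print("scene tip",us,vs)
b=cv2.resize(s[vs-45:vs+15,us-30:us+30],(400,400),interpolation=cv2.INTER_CUBIC)
cv2.imwrite("pics/c1.png",np.hstack([a,b])[...,::-1]); cv2.imwrite("pics/w3.png",p[...,::-1]); np.savez("w3.npz",p=p,W=W)
m=(W[...,2]>.018)&(W[...,2]<.0225)&(abs(W[...,0]-.54)<.12)&(W[...,1]<-.07)&(W[...,1]>-.35)
print("board",cv2.minAreaRect(W[m][:,:2].astype(np.float32)*1000))
E
```

```text
time_s: 5.23
tool_pos: [0.5255, 0.0367, 0.2005]
tool_rot: [180.0, -0.0, -173.9]
force: [1.2, 0.8, -1.2]
grip_width: 0.0236
grasp_force: 49.9
time_s: 5.65
tool_pos: [0.537, -0.0206, 0.1883]
tool_rot: [179.9, -0.0, -173.9]
force: [-0.2, 0.8, -0.5]
grip_width: 0.0239
grasp_force: 49.9
[ 0.53712222 -0.0199111   0.18842452] [ 1.79949766e+02 -2.40948575e-02 -1.73821086e+02]
0.81 [ 0.5378 -0.1196  0.0269] [[231.44265948 176.27735454]]
scene tip 339 192
board ((549.7263793945312, -189.78860473632812), (158.45639038085938, 273.48028564453125), 14.951608657836914)
```

View pics/c1.png

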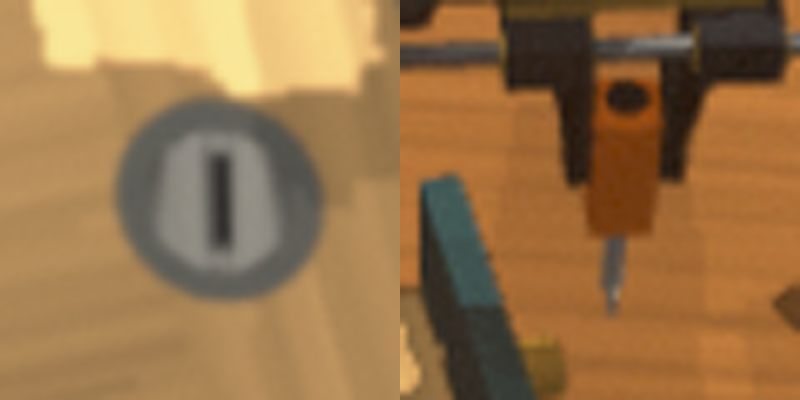

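The slot in the wrist picture runs from about (233.5,169) to (234,183), nearly along the tool x axis. In the scene picture the blade at (340,190) shows edge-on, so it also lies along tool x.

```bash
python3 - <<'E'
from m import *
p=np.load("w3.npz")["p"]; c=cam("wrist")
# rectify top face region to metric map (0.2mm/px) around the cam
x0,y0=.5378,-.1196; g=np.linspace(-.02,.02,201)
X,Y=np.meshgrid(g+x0,g+y0,indexing="ij")
uv=proj(c,np.stack([X,Y,np.full_like(X,.0235)],-1)).reshape(201,201,2).astype(np.float32)
m=cv2.remap(p,uv,None,cv2.INTER_CUBIC); gr=cv2.cvtColor(m,cv2.COLOR_RGB2GRAY); hsv=cv2.cvtColor(m,cv2.COLOR_RGB2HSV)
dark=(gr<80).astype(np.uint8); n,l,st,ce=cv2.connectedComponentsWithStats(dark)
for k in range(1,n):
    if st[k,4]>80:
        q=np.argwhere(l==k).astype(np.float32)*.2-20; print("slot",st[k,4],cv2.minAreaRect(q), np.array([x0,y0])*1000+q.mean(0), np.degrees(np.arctan2(*np.linalg.svd(q-q.mean(0),full_matrices=False)[2][0][::-1])))
low=(hsv[...,1]<70).astype(np.uint8); low=cv2.morphologyEx(low,cv2.MORPH_CLOSE,np.ones((15,15)))
n,l,st,ce=cv2.connectedComponentsWithStats(low); k=1+st[1:,4].argmax(); q=np.argwhere(l==k)*.2-20; print("disc",(st[k,4])**.5*.2, np.array([x0,y0])*1000+q.mean(0),q.min(0),q.max(0))
b=[r["point"] for r in nets.place_of("slot_floor","wrist")]; print(b)
E
```

```text
slot 1140 ((0.5947527885437012, 2.29972505569458), (15.641511917114258, 3.058924436569214), 3.0127995014190674) [ 538.29000052 -117.29543791] 2.8044198
disc 31.341984621271195 [ 538.53618373 -117.33635475] [-16.8 -15.4] [18.2 20. ]
[[0.5398, -0.1188, 0.0187]]
```

```bash
python3 -c "
from h import *
delta([.5383,-.1173,.1085],182.8)"
python3 -m creep '[{"wx":0,"wy":0,"wz":1,"tx":3,"ty":-35,"tz":0,"gripper":-1},{"wx":0,"wy":0,"wz":2,"tx":6,"ty":-70,"tz":0,"gripper":-1},{"wx":0,"wy":0,"wz":3.4,"tx":9,"ty":-97,"tz":5,"gripper":-1},{"wx":0,"wy":0,"wz":3.4,"tx":9,"ty":-97,"tz":40,"gripper":-1},{"wx":0,"wy":0,"wz":3.4,"tx":9,"ty":-97,"tz":70,"gripper":-1}]'
python3 -m creep '[{"wx":0,"wy":0,"wz":0,"tx":0,"ty":0,"tz":5,"gripper":-1},{"wx":0,"wy":0,"wz":0,"tx":0,"ty":0,"tz":5,"gripper":-1},{"wx":0,"wy":0,"wz":0,"tx":0,"ty":0,"tz":5,"gripper":-1},{"wx":0,"wy":0,"wz":0,"tx":0,"ty":0,"tz":5,"gripper":-1}]'
python3 - <<'E'
from m import *
c,p,W=cloud("wrist"); t,R=pose(); print(t,get_obs()["tool_rot"])
delta([.5383,-.1173,.1085],182.8)
tip=proj(c,t+R@[0,0,.078])[0]; cc=proj(c,[.5383,-.1173,.0235])[0]; print(tip,cc)
u,v=cc.astype(int); a=cv2.resize(p[v-35:v+25,u-40:u+40],(800,600),interpolation=cv2.INTER_CUBIC); print("crop origin",u-40,v-35)
cv2.imwrite("pics/c2.png",a[...,::-1])
E
```

```text
txyz [  9.6 -96.9  80.1] w [0.  0.  3.4]
time_s: 6.27
tool_pos: [0.5398, -0.1209, 0.1192]
tool_rot: [-180.0, 0.2, -177.5]
force: [0.1, 1.1, -1.1]
grip_width: 0.0236
grasp_force: 49.9
time_s: 6.6
tool_pos: [0.5402, -0.1186, 0.1156]
tool_rot: [-180.0, 0.2, -177.3]
force: [0.7, 0.4, -0.2]
grip_width: 0.0233
grasp_force: 49.9
[ 0.54025535 -0.11865985  0.11562587] [-179.99062386    0.20263999 -177.27287516]
txyz [1.9 1.5 7.1] w [-0.   0.2 -0.1]
[316.38145414 207.18897711] [318.05331047 200.1301703 ]
crop origin 278 165
```

View pics/c2.png

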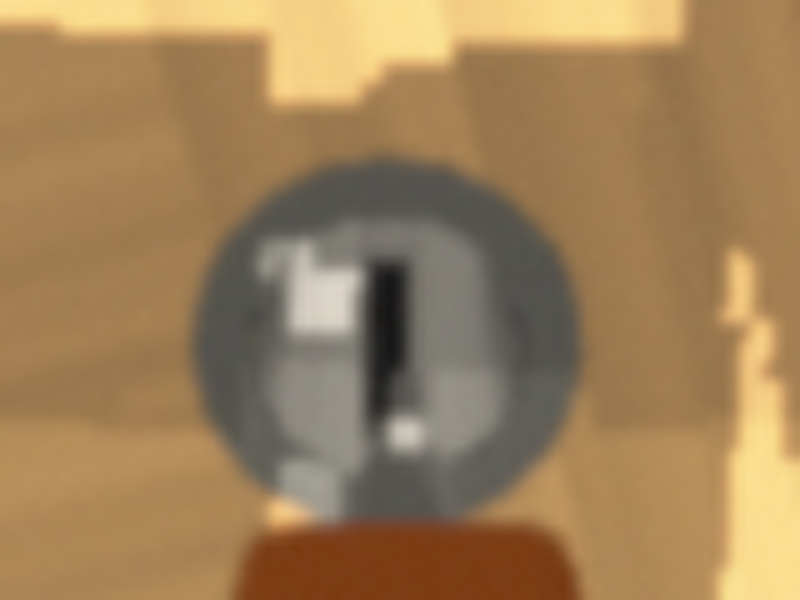

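```bash
python3 -m creep '[{"wx":0,"wy":0,"wz":0,"tx":4,"ty":-1.9,"tz":4,"gripper":-1},{"wx":0,"wy":0,"wz":0,"tx":4,"ty":-1.9,"tz":11,"gripper":-1},{"wx":0,"wy":0,"wz":0,"tx":4,"ty":-1.9,"tz":11,"gripper":-1},{"wx":0,"wy":0,"wz":0,"tx":4,"ty":-1.9,"tz":11,"gripper":-1},{"wx":0,"wy":0,"wz":0,"tx":4,"ty":-1.9,"tz":11,"gripper":-1}]'
python3 - <<'E'
from m import *
c,p,W=cloud("wrist"); t,R=pose(); print(t,get_obs()["tool_rot"])
for P in [[.0065,0,.078],[-.0065,0,.078],[.004,0,.064],[.012,0,.028]]: print(P,proj(c,t+R@P)[0])
a=cv2.resize(p[180:225,288:348],(800,600),interpolation=cv2.INTER_CUBIC)
a=cv2.convertScaleAbs(a,alpha=1.6)
cv2.imwrite("pics/c3.png",a[...,::-1])
E
```

```text
time_s: 7.07
tool_pos: [0.5347, -0.1211, 0.1025]
tool_rot: [180.0, -0.0, -177.3]
force: [-0.0, -0.3, -0.8]
grip_width: 0.0236
grasp_force: 49.9
[ 0.53481103 -0.12106617  0.10265369] [ 1.79996686e+02  1.24767308e-02 -1.77337291e+02]
[0.0065, 0, 0.078] [316.43596496 200.32642685]
[-0.0065, 0, 0.078] [316.46342564 214.25547045]
[0.004, 0, 0.064] [316.33573454 208.11438374]
[0.012, 0, 0.028] [315.97407922 213.67398167]
```

View pics/c3.png

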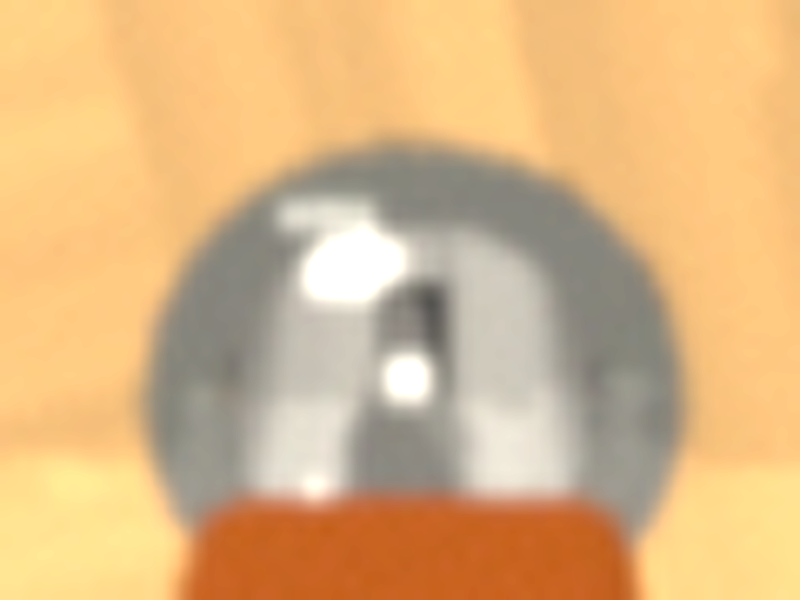

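```bash
python3 -m creep '[{"wx":0,"wy":0,"wz":0,"tx":-2,"ty":0.6,"tz":0,"gripper":-1},{"wx":0,"wy":0,"wz":0,"tx":-2,"ty":0.6,"tz":0,"gripper":-1},{"wx":0,"wy":0,"wz":0,"tx":-2,"ty":0.6,"tz":1,"gripper":-1},{"wx":0,"wy":0,"wz":0,"tx":-2,"ty":0.6,"tz":2,"gripper":-1},{"wx":0,"wy":0,"wz":0,"tx":-2,"ty":0.6,"tz":2.5,"gripper":-1}]'
python3 -m creep '[{"wx":0,"wy":0,"wz":0,"tx":0,"ty":0,"tz":0.7,"gripper":-1},{"wx":0,"wy":0,"wz":0,"tx":0,"ty":0,"tz":1.2,"gripper":-1},{"wx":0,"wy":0,"wz":0,"tx":0,"ty":0,"tz":1.2,"gripper":-1}]'
```

```text
time_s: 7.53
tool_pos: [0.5366, -0.1204, 0.0999]
tool_rot: [180.0, -0.0, -177.3]
force: [0.1, 0.9, -1.6]
grip_width: 0.0234
grasp_force: 49.9
time_s: 7.78
tool_pos: [0.5366, -0.1204, 0.0987]
tool_rot: [180.0, -0.0, -177.3]
force: [0.2, 0.0, -1.0]
grip_width: 0.0237
grasp_force: 49.9
```

```bash
python3 -m creep '[{"wx":0,"wy":0,"wz":0,"tx":0,"ty":0,"tz":0.7,"gripper":-1},{"wx":0,"wy":0,"wz":0,"tx":0,"ty":0,"tz":1.5,"gripper":-1},{"wx":0,"wy":0,"wz":0,"tx":0,"ty":0,"tz":1.5,"gripper":-1}]'
python3 -m creep '[{"wx":0,"wy":0,"wz":0,"tx":0,"ty":0,"tz":0.7,"gripper":-1},{"wx":0,"wy":0,"wz":0,"tx":0,"ty":0,"tz":1.4,"gripper":-1},{"wx":0,"wy":0,"wz":0,"tx":0,"ty":0,"tz":1.4,"gripper":-1}]'
```

```text
time_s: 8.03
tool_pos: [0.5366, -0.1204, 0.0972]
tool_rot: [180.0, -0.0, -177.3]
force: [0.2, -0.0, -0.7]
grip_width: 0.0236
grasp_force: 49.9
time_s: 8.28
tool_pos: [0.5366, -0.1204, 0.0958]
tool_rot: [180.0, -0.0, -177.3]
force: [-0.1, -0.2, -1.3]
grip_width: 0.0235
grasp_force: 49.9
```

```bash
python3 -m creep '[{"wx":0,"wy":0,"wz":0,"tx":0,"ty":0,"tz":0.7,"gripper":-1},{"wx":0,"wy":0,"wz":0,"tx":0,"ty":0,"tz":0.7,"gripper":-1},{"wx":0,"wy":0,"wz":3,"tx":0,"ty":0,"tz":0.7,"gripper":-1},{"wx":0,"wy":0,"wz":6,"tx":0,"ty":0,"tz":0.7,"gripper":-1},{"wx":0,"wy":0,"wz":9,"tx":0,"ty":0,"tz":0.7,"gripper":-1}]'; python3 -c "
from h import *
o=get_obs();print(o['wrist_torque'],o['force'])"
```

```text
time_s: 8.7
tool_pos: [0.5367, -0.1204, 0.0953]
tool_rot: [180.0, 0.0, 173.5]
force: [-0.3, -0.1, -1.1]
grip_width: 0.0234
grasp_force: 49.9
[ 0.06002188 -0.09598289 -0.02624966] [-0.25345033 -0.05573144 -1.09088398]
```

```bash
for i in 1; do python3 -m creep '[{"wx":0,"wy":0,"wz":3,"tx":0,"ty":0,"tz":0,"gripper":-1},{"wx":0,"wy":0,"wz":6,"tx":0,"ty":0,"tz":0,"gripper":-1},{"wx":0,"wy":0,"wz":9,"tx":0,"ty":0,"tz":0,"gripper":-1},{"wx":0,"wy":0,"wz":12,"tx":0,"ty":0,"tz":0,"gripper":-1},{"wx":0,"wy":0,"wz":15,"tx":0,"ty":0,"tz":0,"gripper":-1}]'; python3 -c "
from h import *
o=get_obs();print(o['wrist_torque'],o['force'])"; done
```

```text
time_s: 9.12
tool_pos: [0.5369, -0.1201, 0.0953]
tool_rot: [180.0, 0.0, 158.5]
force: [1.1, 0.0, -1.5]
grip_width: 0.0236
grasp_force: 49.9
[ 0.13630116 -0.11543468  0.06534001] [ 1.09824047  0.01832111 -1.46586678]
```

```bash
python3 -m creep '[{"wx":0,"wy":0,"wz":4,"tx":0,"ty":0,"tz":0,"gripper":-1},{"wx":0,"wy":0,"wz":8,"tx":0,"ty":0,"tz":0,"gripper":-1},{"wx":0,"wy":0,"wz":12,"tx":0,"ty":0,"tz":0,"gripper":-1},{"wx":0,"wy":0,"wz":16,"tx":0,"ty":0,"tz":0,"gripper":-1},{"wx":0,"wy":0,"wz":20,"tx":0,"ty":0,"tz":0,"gripper":-1}]'; python3 -c "
from h import *
o=get_obs();print(o['wrist_torque'],o['force'])"
python3 -m creep '[{"wx":0,"wy":0,"wz":4,"tx":0,"ty":0,"tz":0,"gripper":-1},{"wx":0,"wy":0,"wz":8,"tx":0,"ty":0,"tz":0,"gripper":-1},{"wx":0,"wy":0,"wz":12,"tx":0,"ty":0,"tz":0,"gripper":-1},{"wx":0,"wy":0,"wz":16,"tx":0,"ty":0,"tz":0,"gripper":-1},{"wx":0,"wy":0,"wz":20,"tx":0,"ty":0,"tz":0,"gripper":-1}]'; python3 -c "
from h import *
o=get_obs();print(o['wrist_torque'],o['force'])"
```

```text
time_s: 9.53
tool_pos: [0.5371, -0.1199, 0.0953]
tool_rot: [179.9, 0.0, 138.5]
force: [0.3, 0.4, -1.0]
grip_width: 0.0239
grasp_force: 49.9
[ 0.17829897 -0.29691696  0.11333037] [ 0.34367262  0.39027243 -1.01404689]
time_s: 9.95
tool_pos: [0.5375, -0.1197, 0.0953]
tool_rot: [179.9, 0.0, 118.5]
force: [1.9, 0.2, -3.4]
grip_width: 0.0236
grasp_force: 49.9
[ 0.20243954 -0.45934373  0.05468549] [ 1.87952368  0.24098267 -3.44972163]
```

```bash
python3 -m creep '[{"wx":0,"wy":0,"wz":4,"tx":0,"ty":0,"tz":0,"gripper":-1},{"wx":0,"wy":0,"wz":8,"tx":0,"ty":0,"tz":0,"gripper":-1},{"wx":0,"wy":0,"wz":12,"tx":0,"ty":0,"tz":0,"gripper":-1},{"wx":0,"wy":0,"wz":16,"tx":0,"ty":0,"tz":0,"gripper":-1},{"wx":0,"wy":0,"wz":20,"tx":0,"ty":0,"tz":0,"gripper":-1}]'; python3 -c "
from h import *
o=get_obs();print(o['wrist_torque'],o['force'])"
python3 -m creep '[{"wx":0,"wy":0,"wz":2,"tx":0,"ty":0,"tz":0,"gripper":-1},{"wx":0,"wy":0,"wz":4,"tx":0,"ty":0,"tz":0,"gripper":-1},{"wx":0,"wy":0,"wz":6,"tx":0,"ty":0,"tz":0,"gripper":-1},{"wx":0,"wy":0,"wz":8,"tx":0,"ty":0,"tz":0,"gripper":-1}]'; python3 -c "
from h import *
o=get_obs();print(o['wrist_torque'],o['force'])"
```

```text
time_s: 10.37
tool_pos: [0.5378, -0.1198, 0.0954]
tool_rot: [179.9, 0.0, 98.5]
force: [2.5, 0.3, -3.6]
grip_width: 0.0232
grasp_force: 49.9
[ 0.0133715  -0.69566625  0.06302623] [ 2.47679879  0.26576254 -3.64318657]
time_s: 10.7
tool_pos: [0.538, -0.1198, 0.0954]
tool_rot: [179.8, -0.0, 90.6]
force: [1.6, -0.5, -3.1]
grip_width: 0.0238
grasp_force: 49.9
[ 0.04460083 -0.76481464  0.06932871] [ 1.58332909 -0.47903646 -3.11135701]
```

```bash
for k in a; do python3 -m creep '[{"wx":0,"wy":0,"wz":1.5,"tx":0,"ty":0,"tz":0,"gripper":-1},{"wx":0,"wy":0,"wz":3,"tx":0,"ty":0,"tz":0,"gripper":-1},{"wx":0,"wy":0,"wz":4,"tx":0,"ty":0,"tz":0,"gripper":-1}]'|sed -n 3,4p; python3 -c "
from h import *
o=get_obs();print(o['wrist_torque'],o['force'])"; done
python3 -m creep '[{"wx":0,"wy":0,"wz":1.5,"tx":0,"ty":0,"tz":0,"gripper":-1},{"wx":0,"wy":0,"wz":3,"tx":0,"ty":0,"tz":0,"gripper":-1},{"wx":0,"wy":0,"wz":4,"tx":0,"ty":0,"tz":0,"gripper":-1}]' |sed -n 3,4p; python3 -c "
from h import *
o=get_obs();print(o['wrist_torque'],o['force'])"
```

```text
tool_rot: [179.9, -0.0, 86.6]
force: [5.1, 0.8, -5.2]
[ 0.18527687 -1.4386431   0.0619838 ] [ 5.07234125  0.84168583 -5.15621168]
tool_rot: [179.9, -0.0, 82.6]
force: [5.6, 0.0, -6.3]
[ 0.16027648 -1.54877045  0.10402144] [ 5.56086585  0.00737109 -6.33963256]
```

```bash
python3 -m creep '[{"wx":0,"wy":0,"wz":0,"tx":0,"ty":0.4,"tz":0,"gripper":-1},{"wx":0,"wy":0,"wz":1,"tx":0,"ty":0.8,"tz":0,"gripper":-1},{"wx":0,"wy":0,"wz":2,"tx":0,"ty":0.8,"tz":0,"gripper":-1}]'|sed -n 2,4p; python3 -c "
from h import *
o=get_obs();print(o['wrist_torque'],o['force'])"
python3 -m creep '[{"wx":0,"wy":0,"wz":1,"tx":0,"ty":0,"tz":0,"gripper":-1},{"wx":0,"wy":0,"wz":2,"tx":0,"ty":0,"tz":0,"gripper":-1},{"wx":0,"wy":0,"wz":3,"tx":0,"ty":0,"tz":0,"gripper":-1}]' |sed -n 2,4p; python3 - <<'E'
from m import *
o=get_obs();print(o['wrist_torque'],o['force'])
c,p,W=cloud("wrist"); print(nets.place_of("front","wrist")[:1])
cv2.imwrite("pics/w5.png",cv2.resize(p[100:300,170:470],(800,533),interpolation=cv2.INTER_CUBIC)[...,::-1])
E
```

```text
tool_pos: [0.5381, -0.1202, 0.0954]
tool_rot: [179.9, -0.0, 80.6]
force: [4.9, 0.9, -5.1]
[ 0.24747302 -1.5042006   0.06402026] [ 4.93845964  0.85283306 -5.05207457]
tool_pos: [0.538, -0.1203, 0.0954]
tool_rot: [179.9, -0.0, 77.6]
force: [5.5, 1.1, -4.1]
[ 0.22895664 -1.51677197  0.02505629] [ 5.45191704  1.11738974 -4.0509966 ]Traceback (most recent call last):
  File "<stdin>", line 3, in <module>
ValueError: it knows: bradawl, cam_face, driver, hole, jar_cream, jar_teal, sanding_block, side_board, slot_floor, stand, tin_lid
```

```bash
python3 - <<'E'
from m import *
o=get_obs();print(o['wrist_torque'],o['force'],o['tool_pos'],o['tool_rot'])
c,p,W=cloud("wrist")
m=(W[...,2]>.072)&(W[...,2]<.05)
a=cv2.resize(p[130:270,200:440],(800,467),interpolation=cv2.INTER_CUBIC)
cv2.imwrite("pics/w5.png",a[...,::-1])
E
```

```text
[ 0.31114657 -1.55542325  0.07224718] [ 5.71571872  1.20100674 -4.67440607] [ 0.53803342 -0.12028527  0.09541301] [ 1.79932425e+02 -3.03505649e-02  7.75033538e+01]
```

View pics/w5.png

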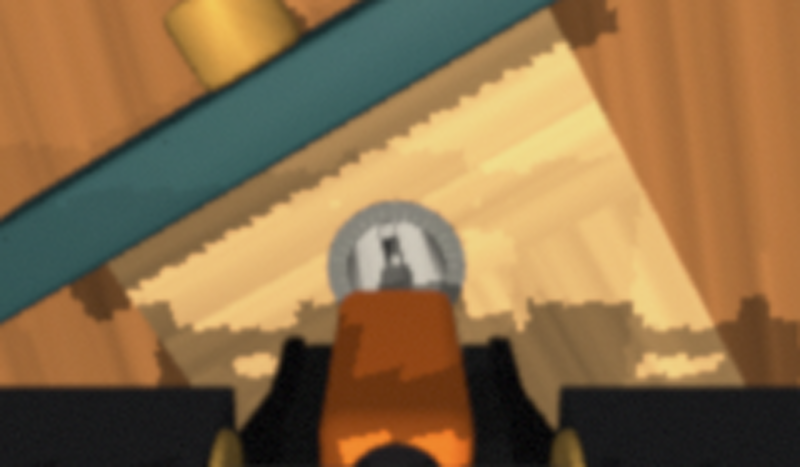

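```bash
T='from h import *
o=get_obs();print(np.round(o["wrist_torque"],3),np.round(o["force"],1),o["tool_rot"][2])'
python3 -m creep '[{"wx":0,"wy":0,"wz":1,"tx":0,"ty":0,"tz":0,"gripper":-1},{"wx":0,"wy":0,"wz":2,"tx":0,"ty":0,"tz":0,"gripper":-1},{"wx":0,"wy":0,"wz":2,"tx":0,"ty":0,"tz":0,"gripper":-1}]' >/dev/null; python3 -c "$T"
python3 -m creep '[{"wx":0,"wy":0,"wz":1,"tx":0,"ty":0,"tz":0,"gripper":-1},{"wx":0,"wy":0,"wz":2,"tx":0,"ty":0,"tz":0,"gripper":-1},{"wx":0,"wy":0,"wz":2,"tx":0,"ty":0,"tz":0,"gripper":-1}]' >/dev/null; python3 -c "$T"
```

```text
[ 0.189 -1.499  0.065] [ 6.5  1.4 -5.1] 75.56125474554314
[ 0.265 -1.593  0.114] [ 5.   1.8 -4.8] 73.57315713585089
```

```bash
T='from h import *
o=get_obs();print(np.round(o["wrist_torque"],3),np.round(o["force"],1),o["tool_rot"][2],o["grip_width"])'
python3 -m creep '[{"wx":0,"wy":0,"wz":1,"tx":0,"ty":0,"tz":0,"gripper":-1},{"wx":0,"wy":0,"wz":2,"tx":0,"ty":0,"tz":0,"gripper":-1},{"wx":0,"wy":0,"wz":2,"tx":0,"ty":0,"tz":0,"gripper":-1}]' >/dev/null; python3 -c "$T"
python3 -m creep '[{"wx":0,"wy":0,"wz":1,"tx":0,"ty":0,"tz":0,"gripper":-1},{"wx":0,"wy":0,"wz":2,"tx":0,"ty":0,"tz":0,"gripper":-1},{"wx":0,"wy":0,"wz":2,"tx":0,"ty":0,"tz":0,"gripper":-1}]' >/dev/null; python3 -c "$T"
python3 -c "
from m import *
c,p,W=cloud('wrist')
a=cv2.resize(p[170:230,280:360],(800,600),interpolation=cv2.INTER_CUBIC)
cv2.imwrite('pics/w6.png',a[...,::-1])"
```

```text
[ 0.249 -1.524  0.244] [ 5.4  1.4 -5. ] 71.57909989791882 0.023818866139450553
[ 0.192 -1.553  0.241] [ 5.2  1.  -6. ] 69.5943035694134 0.023961141412551637
```

View pics/w6.png

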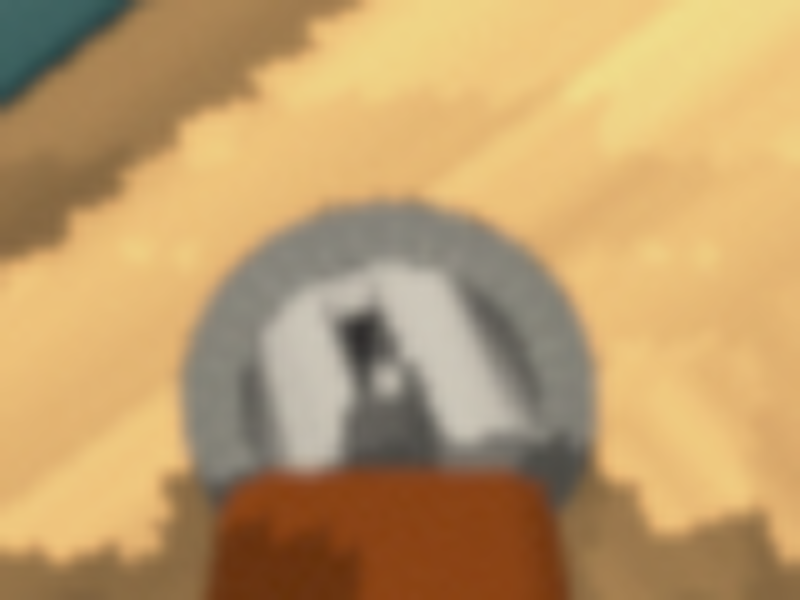

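The cam is at its stop: the torque jumped from 0.1 to 0.24 N m and the slot stays put while the blade turns within its play. I'll back off and lift out.

```bash
python3 -m creep '[{"wx":0,"wy":0,"wz":-3,"tx":0,"ty":0,"tz":0,"gripper":-1},{"wx":0,"wy":0,"wz":-6,"tx":0,"ty":0,"tz":0,"gripper":-1},{"wx":0,"wy":0,"wz":-8,"tx":0,"ty":0,"tz":0,"gripper":-1}]'; python3 -m creep '[{"wx":0,"wy":0,"wz":0,"tx":0,"ty":0,"tz":-4,"gripper":-1},{"wx":0,"wy":0,"wz":0,"tx":0,"ty":0,"tz":-12,"gripper":-1},{"wx":0,"wy":0,"wz":0,"tx":0,"ty":0,"tz":-50,"gripper":-1},{"wx":0,"wy":0,"wz":0,"tx":0,"ty":0,"tz":-90,"gripper":-1},{"wx":0,"wy":0,"wz":0,"tx":0,"ty":0,"tz":-110,"gripper":-1}]'
python3 - <<'E'
from m import *
for n in ["scene","top"]:
    c=cam(n); p,d=optics.read_camera(n)
    print(n,[(round(r["confidence"],2),np.round(r["point"],3)) for r in nets.place_of("driver",n)])
t,R=pose(); print("tip expected",t+R@[0,0,.078]); delta([.4878,.2296,.205],186.1)
print(np.round(get_obs()["qpos"],1))
c,p,W=cloud("wrist"); np.savez("w7.npz",p=p,W=W)
s=p[:,:,:]; cv2.imwrite("pics/w7.png",p[140:300,200:440][...,::-1])
T,R=pose(); L=(W-T)@R   # tool coords
hs=cv2.cvtColor(p,cv2.COLOR_RGB2HSV); m=(hs[...,0]<14)&(hs[...,1]>170)&(np.linalg.norm(L[...,:2],axis=-1)<.04)&(L[...,2]<.04)&(L[...,2]>-.06)
q=L[m]; print(m.sum(),q.min(0),q.max(0))
for a,b in [(-.03,-.01),(-.01,.01),(.01,.028)]:
    k=q[(q[:,2]>a)&(q[:,2]<b)]; print(a,len(k),np.median(k,0), np.percentile(k[:,1],[3,97])) if len(k)>5 else 0
E
```

```text
time_s: 13.1
tool_pos: [0.538, -0.1204, 0.0955]
tool_rot: [179.9, -0.0, 77.7]
force: [5.2, 1.4, -3.2]
grip_width: 0.0237
grasp_force: 49.9
time_s: 13.52
tool_pos: [0.5372, -0.1224, 0.2094]
tool_rot: [179.9, 0.0, 77.5]
force: [1.0, -0.5, -0.5]
grip_width: 0.0237
grasp_force: 49.9
scene [(0.86, array([ 0.583,  0.28 , -0.001])), (0.69, array([ 0.434,  0.128, -0.002])), (0.62, array([ 0.537, -0.124,  0.132]))]
top [(0.7, array([ 0.433,  0.131, -0.003])), (0.67, array([ 0.582,  0.281, -0.004]))]
tip expected [ 0.53617444 -0.12087689  0.12717484]
txyz [ 331.9 -122.7    0.4] w [-1.000e-01 -1.000e-01 -1.085e+02]
[-37.2   8.8  52.2 100.4  -7.2  74.4   4.2]
1960 [ 0.00254652 -0.02037416 -0.03439732] [0.01381197 0.01284365 0.02267506]
-0.03 761 [ 0.01284243  0.0005368  -0.02213871] [-0.0115085   0.01215727]
-0.01 459 [ 1.28920816e-02 -4.33256042e-06 -1.26868517e-03] [-0.01055555  0.01107178]
0.01 208 [0.01285265 0.00030578 0.01537788] [-0.01003095  0.01056077]
```

```bash
python3 -m creep '[{"wx":0,"wy":0,"wz":-7,"tx":28,"ty":-11,"tz":0,"gripper":-1},{"wx":0,"wy":0,"wz":-14,"tx":60,"ty":-22,"tz":0,"gripper":-1},{"wx":0,"wy":0,"wz":-21,"tx":92,"ty":-34,"tz":0,"gripper":-1},{"wx":0,"wy":0,"wz":-28,"tx":124,"ty":-46,"tz":0,"gripper":-1},{"wx":0,"wy":0,"wz":-35,"tx":150,"ty":-55,"tz":0,"gripper":-1}]'
python3 -m creep '[{"wx":0,"wy":0,"wz":-7,"tx":0,"ty":0,"tz":0,"gripper":-1},{"wx":0,"wy":0,"wz":-14,"tx":0,"ty":0,"tz":0,"gripper":-1},{"wx":0,"wy":0,"wz":-21,"tx":0,"ty":0,"tz":0,"gripper":-1},{"wx":0,"wy":0,"wz":-28,"tx":0,"ty":0,"tz":0,"gripper":-1},{"wx":0,"wy":0,"wz":-35,"tx":0,"ty":0,"tz":0,"gripper":-1}]'
python3 -c "
from h import *
delta([.4878,.2296,.205],186.1)"
```

```text
time_s: 14.18
tool_pos: [0.5133, 0.0402, 0.2032]
tool_rot: [-179.7, -0.1, 113.1]
force: [0.3, 1.2, -1.5]
grip_width: 0.024
grasp_force: 49.9
time_s: 14.6
tool_pos: [0.514, 0.0373, 0.2031]
tool_rot: [-179.8, -0.2, 148.0]
force: [-0.2, 0.0, -0.7]
grip_width: 0.0238
grasp_force: 49.9
txyz [124.1 149.2  -2.2] w [ -0.2  -0.2 -38.1]
```

```bash
python3 -m creep '[{"wx":0,"wy":0,"wz":-7,"tx":22,"ty":27,"tz":-3,"gripper":-1},{"wx":0,"wy":0,"wz":-14,"tx":46,"ty":55,"tz":-5,"gripper":-1},{"wx":0,"wy":0,"wz":-21,"tx":70,"ty":84,"tz":-5,"gripper":-1},{"wx":0,"wy":0,"wz":-28,"tx":94,"ty":113,"tz":-5,"gripper":-1},{"wx":0,"wy":0,"wz":-35,"tx":118,"ty":141,"tz":-5,"gripper":-1}]' >/dev/null
python3 -m creep '[{"wx":0,"wy":0,"wz":-3,"tx":0,"ty":0,"tz":0,"gripper":-1},{"wx":0,"wy":0,"wz":-3,"tx":0,"ty":0,"tz":0,"gripper":-1},{"wx":0,"wy":0,"wz":-3,"tx":0,"ty":0,"tz":0,"gripper":-1},{"wx":0,"wy":0,"wz":-3,"tx":0,"ty":0,"tz":0,"gripper":-1}]'
python3 -c "
from h import *
delta([.4878,.2296,.0865],186.1)"
```

```text
time_s: 15.35
tool_pos: [0.4913, 0.2179, 0.2092]
tool_rot: [-179.9, -0.1, -174.6]
force: [-0.3, 0.0, -0.4]
grip_width: 0.0235
grasp_force: 49.9
txyz [  2.2  12.2 122.6] w [-0.1 -0.1 -0.7]
```

```bash
python3 -m creep '[{"wx":0,"wy":0,"wz":-0.7,"tx":2.2,"ty":12.2,"tz":0,"gripper":-1},{"wx":0,"wy":0,"wz":-0.7,"tx":2.2,"ty":12.2,"tz":25,"gripper":-1},{"wx":0,"wy":0,"wz":-0.7,"tx":2.2,"ty":12.2,"tz":50,"gripper":-1},{"wx":0,"wy":0,"wz":-0.7,"tx":2.2,"ty":12.2,"tz":58,"gripper":-1},{"wx":0,"wy":0,"wz":-0.7,"tx":2.2,"ty":12.2,"tz":58,"gripper":-1}]' >/dev/null
python3 -m creep '[{"wx":0,"wy":0,"wz":0,"tx":0,"ty":0,"tz":0,"gripper":-1},{"wx":0,"wy":0,"wz":0,"tx":0,"ty":0,"tz":0,"gripper":-1},{"wx":0,"wy":0,"wz":0,"tx":0,"ty":0,"tz":0,"gripper":-1}]'
python3 -c "
from h import *
delta([.4878,.2296,.0865],186.1)"
```

```text
time_s: 16.02
tool_pos: [0.4892, 0.2323, 0.1538]
tool_rot: [179.9, 0.1, -173.7]
force: [-1.0, 0.6, -1.2]
grip_width: 0.0235
grasp_force: 49.9
txyz [ 1.8 -2.7 67.3] w [0.1 0.1 0.2]
```

```bash
python3 -m creep '[{"wx":0,"wy":0,"wz":0,"tx":1.8,"ty":-2.7,"tz":0,"gripper":-1},{"wx":0,"wy":0,"wz":0,"tx":1.8,"ty":-2.7,"tz":8,"gripper":-1},{"wx":0,"wy":0,"wz":0,"tx":1.8,"ty":-2.7,"tz":16,"gripper":-1},{"wx":0,"wy":0,"wz":0,"tx":1.8,"ty":-2.7,"tz":24,"gripper":-1},{"wx":0,"wy":0,"wz":0,"tx":1.8,"ty":-2.7,"tz":28,"gripper":-1}]'
python3 -m creep '[{"wx":0,"wy":0,"wz":0,"tx":0,"ty":0,"tz":10,"gripper":-1},{"wx":0,"wy":0,"wz":0,"tx":0,"ty":0,"tz":20,"gripper":-1},{"wx":0,"wy":0,"wz":0,"tx":0,"ty":0,"tz":30,"gripper":-1},{"wx":0,"wy":0,"wz":0,"tx":0,"ty":0,"tz":36,"gripper":-1},{"wx":0,"wy":0,"wz":0,"tx":0,"ty":0,"tz":36,"gripper":-1}]'
python3 -m creep '[{"wx":0,"wy":0,"wz":0,"tx":0,"ty":0,"tz":0,"gripper":-1},{"wx":0,"wy":0,"wz":0,"tx":0,"ty":0,"tz":0,"gripper":-1}]'
python3 -c "
from h import *
delta([.4878,.2296,.0865],186.1)"
```

```text
time_s: 16.43
tool_pos: [0.4857, 0.2287, 0.1225]
tool_rot: [-179.9, -0.1, -173.6]
force: [-0.2, -0.0, -0.9]
grip_width: 0.0236
grasp_force: 49.9
time_s: 16.85
tool_pos: [0.4861, 0.2287, 0.0868]
tool_rot: [-179.9, -0.1, -173.6]
force: [0.7, -0.7, -0.8]
grip_width: 0.0238
grasp_force: 49.9
time_s: 17.02
tool_pos: [0.4868, 0.2291, 0.0885]
tool_rot: [180.0, 0.0, -173.6]
force: [0.0, 0.4, -1.0]
grip_width: 0.0234
grasp_force: 49.9
txyz [-1.   0.4  2. ] w [0.  0.  0.3]
```

```bash
python3 -m creep '[{"wx":0,"wy":0,"wz":0,"tx":-0.8,"ty":0.4,"tz":1,"gripper":-1},{"wx":0,"wy":0,"wz":0,"tx":-0.8,"ty":0.4,"tz":2.2,"gripper":-1},{"wx":0,"wy":0,"wz":0,"tx":-0.8,"ty":0.4,"tz":2.2,"gripper":-1}]'
python3 -m creep '[{"wx":0,"wy":0,"wz":0,"tx":0,"ty":0,"tz":0,"gripper":0.2},{"wx":0,"wy":0,"wz":0,"tx":0,"ty":0,"tz":0,"gripper":0.2},{"wx":0,"wy":0,"wz":0,"tx":0,"ty":0,"tz":0,"gripper":0.2},{"wx":0,"wy":0,"wz":0,"tx":0,"ty":0,"tz":0,"gripper":0.2},{"wx":0,"wy":0,"wz":0,"tx":0,"ty":0,"tz":0,"gripper":0.2}]'
python3 -m creep '[{"wx":0,"wy":0,"wz":0,"tx":0,"ty":0,"tz":-10,"gripper":0.2},{"wx":0,"wy":0,"wz":0,"tx":0,"ty":0,"tz":-40,"gripper":0.2},{"wx":0,"wy":0,"wz":0,"tx":0,"ty":0,"tz":-80,"gripper":0.2},{"wx":0,"wy":0,"wz":0,"tx":0,"ty":0,"tz":-120,"gripper":0.2},{"wx":0,"wy":0,"wz":0,"tx":0,"ty":0,"tz":-140,"gripper":0.2}]'
python3 -m creep '[{"wx":0,"wy":0,"wz":0,"tx":0,"ty":0,"tz":-10,"gripper":0.2},{"wx":0,"wy":0,"wz":0,"tx":0,"ty":0,"tz":-10,"gripper":0.2},{"wx":0,"wy":0,"wz":0,"tx":0,"ty":0,"tz":-10,"gripper":0.2},{"wx":0,"wy":0,"wz":0,"tx":0,"ty":0,"tz":-10,"gripper":0.2}]'
python3 - <<'E'
from m import *
c,p,W=cloud("wrist")
m=(np.hypot(W[...,0]-.488,W[...,1]-.231)<.03)&(W[...,2]>.09)&(W[...,2]<.15)
print(m.sum(),np.percentile(W[m][:,2],[50,95]),cv2.minAreaRect(W[m&(W[...,2]>.112)][:,:2].astype(np.float32)*1000))
m=(W[...,2]>.053)&(W[...,2]<.063)&(np.hypot(W[...,0]-.485,W[...,1]-.275)<.12); print(cv2.minAreaRect(W[m][:,:2].astype(np.float32)*1000))
# front gap check from top camera picture
s,_=optics.read_camera("top"); a=cv2.resize(s[170:260,290:430],(800,514),interpolation=cv2.INTER_CUBIC)
b=cv2.resize(p[100:240,200:440],(800,467)); cv2.imwrite("pics/f.png",cv2.resize(np.vstack([a,b]),(480,588))[...,::-1])
E
```

```text
time_s: 17.27
tool_pos: [0.4874, 0.2296, 0.0861]
tool_rot: [180.0, 0.0, -173.6]
force: [-0.3, 0.4, -1.1]
grip_width: 0.0236
grasp_force: 49.9
time_s: 17.68
tool_pos: [0.4875, 0.2297, 0.0862]
tool_rot: [180.0, 0.0, -173.6]
force: [-0.1, 0.2, 0.5]
grip_width: 0.0478
grasp_force: 0.0
time_s: 18.1
tool_pos: [0.4893, 0.2301, 0.2319]
tool_rot: [179.8, 0.4, -173.7]
force: [0.6, 0.6, 1.1]
grip_width: 0.0523
grasp_force: 0.0
time_s: 18.43
tool_pos: [0.4863, 0.2291, 0.2341]
tool_rot: [-179.9, -0.2, -173.6]
force: [-0.4, 1.4, -0.3]
grip_width: 0.0525
grasp_force: 0.0
617 [0.11696309 0.11882914] ((487.6095275878906, 231.34759521484375), (23.21135902404785, 22.820096969604492), 6.5367326736450195)
((515.091796875, 278.8715515136719), (123.9224624633789, 170.48141479492188), 6.195417404174805)
```

View pics/f.png

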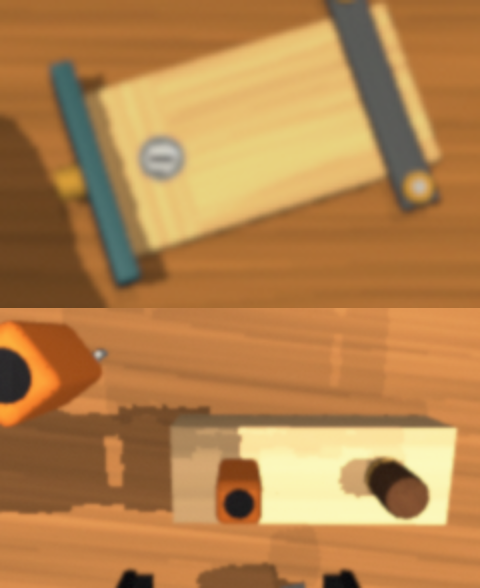

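The picture shows the driver seated upright in its hole and the bradawl untouched. The slot is at its stop direction, across the top view, and the front is closed.

```bash
python3 -c "
from cell import env
print(env.sign_off())"
```

```text
the job is handed in; nothing more can be done
None
```

I turned the cam clockwise to its stop (wrist torque rose to 0.24 N m, briefly over the 0.2 N m forcing mark), the front looks drawn tight, and the driver is back upright and released in its hole; I handed the job in at about 18.5 s, but no verdict came back and I never measured the gap itself.

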